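Square the dock into its corner and unlatch the slide cassette

TASK

The dock holding the slide cassette has been knocked out of place: push it along its plate, square and flush into the corner of the two fences, with the cassette still latched in it. Then pinch the cassette's two side catches together and lift the cassette upright out of the dock until it is about 10 cm clear above it, and finish still holding it there by the pinched catches. The dock must stay on the plate and end still flush in the corner; leave the beaker, the timer and the sample jar beside it where they are.

Things in the scene. Friction and masses are not known exactly. Their poses are not given: they have to be found in the camera images.
- corner_stage: Fixed aluminium plate 200 x 190 mm, 6 mm thick (top z = 0.006), with two fences whose tops are at z = 0.038. Origin: the inside corner where the fence faces meet, at z = 0. The far fence's face is the plane x = 0 of this frame (y -0.152 to 0), the left fence's the plane y = 0 (x -0.16 to 0), each 18 mm thick; the plate runs to x = -0.18, y = -0.17. Yaw within 0.3 rad.
- dock: Loose grey block 108 (x) x 76 (y) x 44 mm high, about 0.5 kg, flat upright sides; slides on the plate with under 10 N. Origin: centre of its underside, z = 0.006. Starts 15 to 65 mm from each fence, up to 0.22 rad askew. Home: +x side on the far fence, +y side on the left fence (origin at x -0.054, y -0.038 in the corner_stage frame). Push its sides high; the cassette in it reaches z = 0.092.
- dock_corner (a point): The dock's far left bottom corner (+54, +38, 0 mm in the dock's frame): meets the stage's inside corner when the dock is home.
- cassette: Loose white slide cassette, 82 (x) x 36 (y) x 76 mm high, glass slides standing up to 80 mm; about 0.18 kg. Origin: centre of its underside; axes as the dock's. Starts latched in the dock's well, origin 6 mm above the dock's underside, 1.5 mm play. Unless both catches are pinched in, their hooks under the dock's walls make the dock come up with it.
- catch_l_pad (a point): Centre of the outer face of the left (+y) catch's black thumb pad, 28 mm wide (x) x 26 mm high, 63 mm above the cassette's underside. Over both pads it measures 56 mm when out, 40 mm fully pinched. The pads' lower edges are 12 mm above the dock's top, which is at z = 0.050.
- catch_r_pad (a point): The same on the right (-y) catch.
- catch_l (a joint): How far the left catch is pressed in toward the middle: 0 out (hooked), 0.008 m fully in at its stop. Its hook is clear of the dock from 0.0055 on. A spring pushes it out, about 3 N at rest and 6 N fully in; a grip of 15 to 30 N holds both against their stops.
- catch_r (a joint): The same for the right catch.
- beaker_small: Bystander: small glass beaker, 62 x 54 x 70 mm, behind the far fence. Origin: centre of its underside.
- timer: Bystander: flat white timer, 72 x 72 x 18 mm, on the bench right of the plate. Origin: centre of its underside.
- sample_jar_3: Bystander: small white-lidded jar, 45 mm across, 54 mm high, on the bench left of the left fence. Origin: centre of its underside.
There are look-alikes about, which are no part of the job. What is shaped like the dock but blue or turquoise is not meant. What is shaped like the cassette but orange is not meant.

How it is judged:
By the outcome, as a careful person would: the job done as asked, in the order asked, and still so for the second after the job is handed in, while the arm keeps its last pose, push and grip.
It also fails if it takes over 67 s, if anything falls off the work surface, if the arm or the gripper's body presses on something with over 40 N, if the wrist force passes 120 N, or if a joint passes its speed limit or range.

ROBOT

A 6-joint arm with a two-finger parallel gripper is mounted at the origin on a cart in front of the work surface, level with it; the furniture and walls round the work are solid. World frame = base frame: x ahead of the robot, y to its left, z up, the work surface at z = 0. Lengths are in m, angles in rad, forces in N, time in s.
With the tool pointing down it reaches from about 0.25 to 0.775 m from the base axis. Payload 4 kg.
Tool frame: the origin (TCP) lies midway between the tips of the shut fingers; the grasp point (between the pads) lies 19 mm behind it (robot.grasp_offset is the distance from the TCP to the grasp point, in m); z points along the fingers, y is the direction in which the jaws open and shut (so a half turn about z gives the same grasp; the last joint's range is limited). The gripper opens to 94 mm and grips with 3 to 60 N. Pads are 16 mm wide; open, the fingers measure 119 mm over their backs; the gripper's body (75 mm by 177 mm) begins 78 mm behind the grasp point.
Start: joints at [1.081, 0.087, 1.371, -0, 1.684, -0.103], TCP at [0.207, 0.509, 0.206] pointing down, gripper open.
Joint ranges: [-3.1, 3.1], [-0.76, 2.03], [0.27, 2.55], [-1.08, 4.22], [0.17, 2.65], [-2.57, 2.57]. Speed limits (rad/s): [2.79, 2.79, 3.14, 3.14, 3.14, 3.14].

INTERFACE

Orientations are given as [roll, pitch, yaw] about the fixed x, y, z axes, in that order (R = Rz(yaw) Ry(pitch) Rx(roll)).
In Python, from bench import status, viewer, order, robot gives the robot as it stands. The module is installed in compiled form; this text tells all that it offers.
- The arm moves only by the tool move_arm, never from a script. Its argument "targets" is a list of rows, each a list of 3 entries, a list of its own where there are three numbers: the shift along the tool's x, y, z in mm, then the turn, a rotation vector about the tool's x, y, z in degrees, then the opening, from -1 (shut) to 1 (fully open). A call has 1 to 20 rows; each row is the pose to reach, as a shift and turn from the pose commanded when the call began, along the tool's axes at that moment; what a row does not reach only later rows make up. A row lasts 1/8 s, in which the tool goes at most 62.5 mm and 10.7 degrees, less where a joint would pass 70% of its speed; a pose out of reach is approached as far as the arm can. A call with a gripper value outside its range is refused whole. The fingers move at their own pace and stop on an object; the grip force is fixed at half the most. Time passes only in rows, so rows that repeat a pose let the fingers close. It gives the time, the measured TCP pose, the force and the opening at its end, in the units of the state.
- status.get_obs(): the state, without advancing time (a new reading comes with each control period).
- viewer.snapshot(name): name is "scene" or "top"; returns the picture (400x640x3 uint8, red, green, blue); there is no depth.
- viewer.camera_model(name): a dict with "K" (3x3 intrinsics, pixels), "xyz" and "attitude" of the camera in the world. Camera axes: x right, y up, looking along -z (the intrinsics and any distortion apply to the point x, -y, -z); pixel columns grow to the right and rows downward; lengths in m; the calibration is good to about 2 mm. A picture is of the moment at which its call begins. camera_model takes no time and is no camera call.
- order.close_job(): hands the job in, once; it reports no verdict.
The state is a dict: "time": time; "joint_positions": joint angles; "qvel": joint speeds; "joint_torque": joint torques, N m; "tool_pos": TCP position; "ee_rot": TCP orientation; "wrist_force": force on the tool from outside, world axes, zero at the start; "wrist_torque": the same for the moment, N m; "width": finger opening in m.
Only numpy, scipy, OpenCV 4.12 (cv2) and the standard library are available. Lean on these libraries where they do the work, as an engineer would, in place of code of your own. Each camera call takes 0.05 s, during which the arm holds its last target. There are 200 camera calls.

## Working session

There is one attempt and no reset: what is moved stays moved. The work goes in short steps, Python scripts to look and compute and a tool call to move; the robot and the scene stay as the last step left them, time stands still between calls to the robot, and variables do not carry over. Pictures are saved under pics/ and viewed, about 8 in all and at most 12, crops included, and the job is handed in when it is done.

Besides the shell and the picture viewer there is one more tool, called after "Call:" as name(argument=value, ...), one argument or row to a line, values as JSON. move_arm: Moves the arm, as the interface text tells. Its arguments: {"type":"object","properties":{"targets":{"type":"array"}},"required":["targets"]}

```bash
mkdir -p pics; python3 - <<'E'
from bench import status, viewer, order, robot
import cv2
for n in("scene","top"):
    cv2.imwrite(f"pics/{n}0.png",viewer.snapshot(n)[:,:,::-1])
    print(viewer.camera_model(n))
print(status.get_obs())
E
```

```text
{'K': array([[396.40301861,   0.        , 321.92732106],
       [  0.        , 396.40301861, 203.70393075],
       [  0.        ,   0.        ,   1.        ]]), 'xyz': array([ 0.19798656, -0.42220935,  0.76770877]), 'attitude': array([ 0.68766978, -0.00274262, -0.78605462])}
{'K': array([[473.5909285 ,   0.        , 323.98342157],
       [  0.        , 473.5909285 , 200.64284716],
       [  0.        ,   0.        ,   1.        ]]), 'xyz': array([ 0.42243311, -0.01362813,  1.222866  ]), 'attitude': array([ 0.15937847, -0.0018618 , -1.58393099])}
{'time': 0.1, 'joint_positions': array([ 1.08090660e+00,  8.78998330e-02,  1.37205470e+00,  2.41125984e-05,
        1.68359634e+00, -1.03125112e-01]), 'qvel': array([ 0.00076314, -0.00061536, -0.00393181,  0.00105661, -0.00125415,
        0.00027551]), 'joint_torque': array([ 1.45275506e-03, -3.41254163e+01, -3.03301620e+01,  7.18936999e-02,
        3.04103410e-02, -1.00392458e-04]), 'tool_pos': array([0.20724121, 0.50894863, 0.20443554]), 'ee_rot': array([-3.13964730e+00, -2.25421521e-04,  2.75483051e+00]), 'wrist_force': array([ 1.07292045, -0.4246658 , -0.60152933]), 'wrist_torque': array([ 0.05470265,  0.01231618, -0.00381665]), 'width': 0.09412021264789289}
```

View pics/scene0.png

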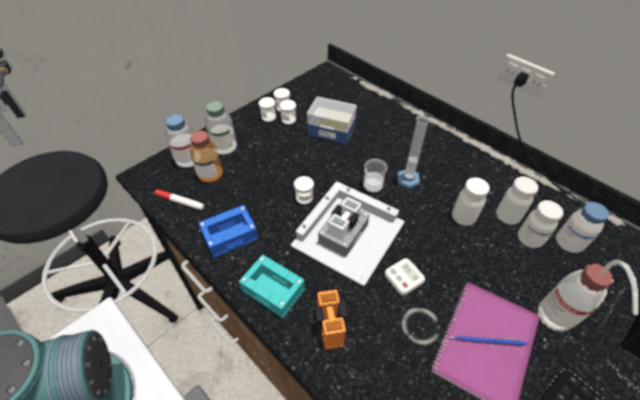

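View pics/top0.png

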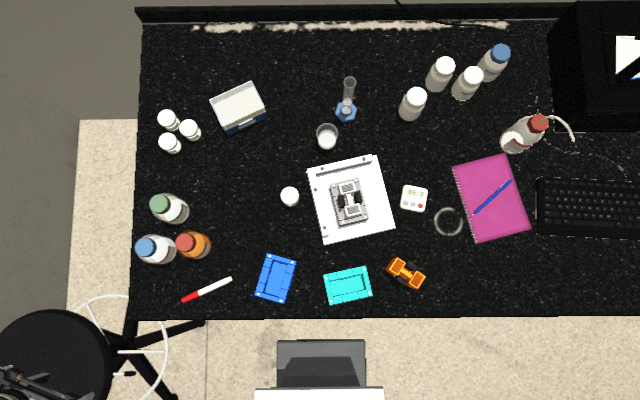

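The meant pieces are the grey dock with the white cassette, on the aluminium plate (top ≈ (350,202), scene ≈ (343,228)). The look-alikes are the blue dock (275,278), the turquoise dock (348,286) and the orange cassette (406,273). I'll enlarge the meant one to confirm it.

```bash
cat > h.py <<'E'
import numpy as np, cv2
from scipy.spatial.transform import Rotation as R
from bench import status, viewer
def cam(n):
    m=viewer.camera_model(n); return m['K'],np.array(m['xyz']),R.from_euler('xyz',m['attitude']).as_matrix()
def ray(n,px,z):
    K,c,A=cam(n); px=np.atleast_2d(px).astype(float)
    d=np.c_[(px[:,0]-K[0,2])/K[0,0],-(px[:,1]-K[1,2])/K[1,1],-np.ones(len(px))]@A.T
    return c+d*((z-c[2])/d[:,2])[:,None]
def proj(n,P):
    K,c,A=cam(n); q=(np.atleast_2d(P)-c)@A
    return np.c_[K[0,2]+K[0,0]*q[:,0]/-q[:,2],K[1,2]+K[1,1]*q[:,1]/q[:,2]]
def crop(n,x0,y0,w,h,s,f):
    im=viewer.snapshot(n)[:,:,::-1].copy(); cv2.imwrite(f'pics/raw_{f}.png',im)
    cv2.imwrite(f'pics/{f}.png',cv2.resize(im[y0:y0+h,x0:x0+w],None,fx=s,fy=s,interpolation=cv2.INTER_CUBIC))
E
python3 - <<'E'
from h import *
crop('top',300,150,100,95,6,'c_top'); crop('scene',285,175,125,110,5,'c_scene')
E
```

```text
(no output)
```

View pics/c_top.png

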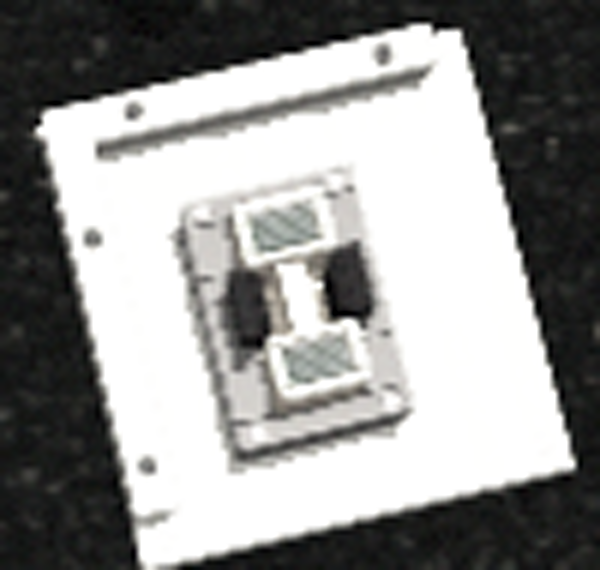

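View pics/c_scene.png

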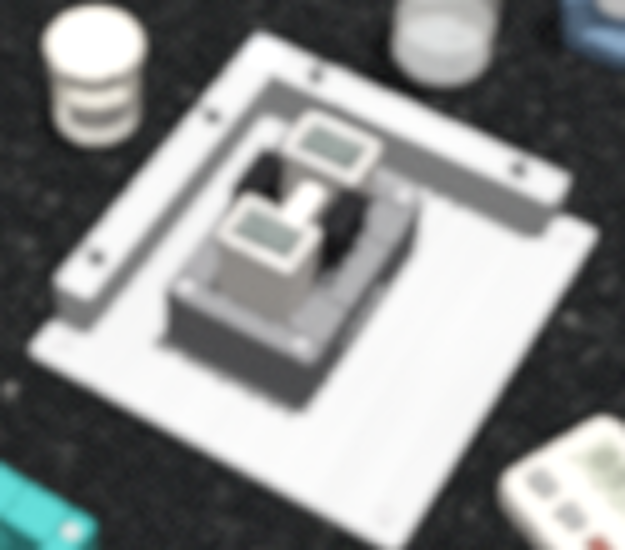

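The crops confirm it. A grey dock with the white cassette and its black pads sits on the plate. In the top crop the dock's top corners are at about (190,207), (352,168), (410,405) and (238,452).

```bash
cat >> h.py <<'E'
def fit(L,W):  # local xy -> world xy rigid
    L=np.array(L);W=np.array(W);lc,wc=L.mean(0),W.mean(0);a=L-lc;b=W-wc
    th=np.arctan2((a[:,0]*b[:,1]-a[:,1]*b[:,0]).sum(),(a*b).sum())
    Q=np.array([[np.cos(th),-np.sin(th)],[np.sin(th),np.cos(th)]]);t=wc-Q@lc
    return t,th,(W-(L@Q.T+t))*1000
def pts(n,s,x0,y0,rows):
    return [l for u,l,z in rows],[ray(n,((u[0]+.5)/s-.5+x0,(u[1]+.5)/s-.5+y0),z)[0,:2] for u,l,z in rows]
E
python3 - <<'E'
from h import *
np.set_printoptions(precision=4,suppress=True)
S={'top':(6,300,150,[((145,568),(-.18,.02),.006),((577,467),(-.18,-.17),.006),((465,32),(.02,-.17),.006),((40,120),(.018,.018),.038),((432,22),(.018,-.152),.038)]),
'scene':(5,285,175,[((258,32),(.018,.018),.038),((55,280),(-.16,.018),.038),((90,298),(-.16,0),.038),((573,180),(.018,-.152),.038),((553,208),(0,-.152),.038),((30,350),(-.18,.02),.006),((398,548),(-.18,-.17),.006),((598,235),(.02,-.17),.006)])}
D={'top':(6,300,150,[((190,207),(.054,.038),.05),((352,168),(.054,-.038),.05),((410,405),(-.054,-.038),.05),((238,452),(-.054,.038),.05)]),
'scene':(5,285,175,[((308,360),(-.054,-.038),.05),((420,195),(.054,-.038),.05),((172,285),(-.054,.038),.05)])}
for nm,T in(('stage',S),('dock',D)):
    LL=[];WW=[]
    for n in T:
        L,W=pts(n,*T[n]);t,th,r=fit(L,W);print(nm,n,t,th,r.round(1).tolist());LL+=L;WW+=W
    t,th,r=fit(LL,WW);print(nm,'all',t,th)
    if nm=='stage': s=(t,th)
Q=np.array([[np.cos(s[1]),-np.sin(s[1])],[np.sin(s[1]),np.cos(s[1])]])
print('dock in stage',Q.T@(t-s[0]),th-s[1])
E
```

```text
stage top [0.683  0.0027] 0.22097796121807392 [[1.7, 0.9], [1.0, -0.1], [-1.1, -1.7], [-2.6, 1.8], [1.0, -0.9]]
stage scene [0.6865 0.0026] 0.21644164151278308 [[0.6, 2.6], [-0.5, 0.6], [0.1, -0.2], [0.6, -1.1], [-1.6, -0.9], [-0.9, -0.0], [1.7, 0.0], [0.1, -1.0]]
stage all [0.6852 0.0026] 0.21767679666041612
dock top [ 0.6098 -0.0814] 0.2087154162785701 [[-1.7, -4.1], [-1.6, 1.7], [3.2, 2.4], [0.2, -0.0]]
dock scene [ 0.6132 -0.0804] 0.23532678062780693 [[-0.6, 1.6], [-2.9, 1.3], [3.5, -2.9]]
dock all [ 0.6113 -0.0811] 0.22222158718951912
dock in stage [-0.0902 -0.0658] 0.004544790529103004
```

```bash
cat >> h.py <<'E'
C=np.array([.6855,.0026]);TH=.218
Qs=np.array([[np.cos(TH),-np.sin(TH)],[np.sin(TH),np.cos(TH)]])
def where():
    o=status.get_obs();p=o['tool_pos'];T=R.from_euler('xyz',o['ee_rot'])
    x=T.as_matrix()[:,0];yaw=np.arctan2(x[1],x[0]);f=Qs.T@o['wrist_force'][:2]
    print('t',o['time'],'stage xy',(Qs.T@(p[:2]-C)*1000).round(1),'z',round(p[2]*1000,1),'yaw-TH deg',round(np.degrees(yaw-TH),2),'F stage',f.round(1),o['wrist_force'][2].round(1),'w',round(o['width']*1000,1))
    return p,T
def go(xs,ys,z,dyaw):
    p,T=where();g=R.from_euler('xyz',[np.pi,0,TH+np.radians(dyaw)])
    P=np.r_[C+Qs@np.array([xs,ys])/1000,z/1000]
    print('  ->',P.round(4),'shift',(T.inv().apply(P-p)*1000).round(1),'turn',np.degrees((T.inv()*g).as_rotvec()).round(2))
E
python3 -c "
from h import *
go(-90,-140,160,90)
go(-90,-140,30,90)"
```

```text
t 0.2 stage xy [-357.3  597.9] z 204.8 yaw-TH deg 145.35 F stage [ 0.  -0.4] 0.0 w 94.1
  -> [ 0.6279 -0.1536  0.16  ] shift [-639.5 -454.9   45.3] turn [-7.000e-02  3.000e-02  5.535e+01]
t 0.2 stage xy [-357.3  597.9] z 204.8 yaw-TH deg 145.35 F stage [ 0.  -0.4] 0.0 w 94.1
  -> [ 0.6279 -0.1536  0.03  ] shift [-639.5 -454.8  175.3] turn [-7.000e-02  3.000e-02  5.535e+01]
```

Call:
move_arm(
  targets=[
    [[-40,-28,0],[0,0,4],0.28],
    [[-80,-57,0],[0,0,8],0.28],
    [[-120,-85,0],[0,0,12],0.28],
    [[-160,-114,0],[0,0,16],0.28],
    [[-200,-142,0],[0,0,20],0.28],
    [[-240,-171,0],[0,0,24],0.28],
    [[-280,-199,0],[0,0,28],0.28],
    [[-320,-228,0],[0,0,32],0.28],
    [[-360,-256,0],[0,0,36],0.28],
    [[-400,-284,0],[0,0,40],0.28],
    [[-440,-313,0],[0,0,44],0.28],
    [[-480,-341,0],[0,0,48],0.28],
    [[-520,-370,0],[0,0,52],0.28],
    [[-560,-398,0],[0,0,55.4],0.28],
    [[-600,-427,10],[0,0,55.4],0.28],
    [[-640,-455,30],[0,0,55.4],0.28],
    [[-640,-455,45],[0,0,55.4],0.28],
    [[-640,-455,45],[0,0,55.4],0.28],
  ],
)

```text
time: 2.45
tool_pos: [0.6273, -0.1527, 0.158]
ee_rot: [-3.138, -0.003, 1.788]
wrist_force: [-1.4, 0.1, -0.2]
width: 0.0599
```

```bash
python3 -c "
from h import *
go(-90,-140,32,90)"
```

```text
t 2.45 stage xy [ -90.5 -139. ] z 158.0 yaw-TH deg 89.94 F stage [-1.3  0.4] -0.2 w 59.9
  -> [ 0.6279 -0.1536  0.032 ] shift [ -1.4   1.  126. ] turn [-0.23 -0.18 -0.06]
```

Call:
move_arm(
  targets=[
    [[0,0,45],[0,0,0],0.28],
    [[0,0,90],[0,0,0],0.28],
    [[0,0,115],[0,0,0],0.28],
    [[0,0,125],[0,0,0],0.28],
    [[0,0,125],[0,0,0],0.28],
    [[6,0,125],[0,0,0],0.28],
    [[12,0,125],[0,0,0],0.28],
    [[18,0,125],[0,0,0],0.28],
    [[24,0,125],[0,0,0],0.28],
    [[28,0,125],[0,0,0],0.28],
    [[32,0,125],[0,0,0],0.28],
    [[36,0,125],[0,0,0],0.28],
  ],
)

```text
time: 3.95
tool_pos: [0.621, -0.119, 0.0357]
ee_rot: [3.141, 0.001, 1.787]
wrist_force: [0.9, -4.1, 1.0]
width: 0.0604
```

```bash
python3 -c "
from h import *
where(); crop('top',300,150,100,95,6,'p1')"
```

```text
t 3.95 stage xy [ -89.2 -104.8] z 35.7 yaw-TH deg 89.92 F stage [-0.  -4.2] 1.0 w 60.4
```

View pics/p1.png

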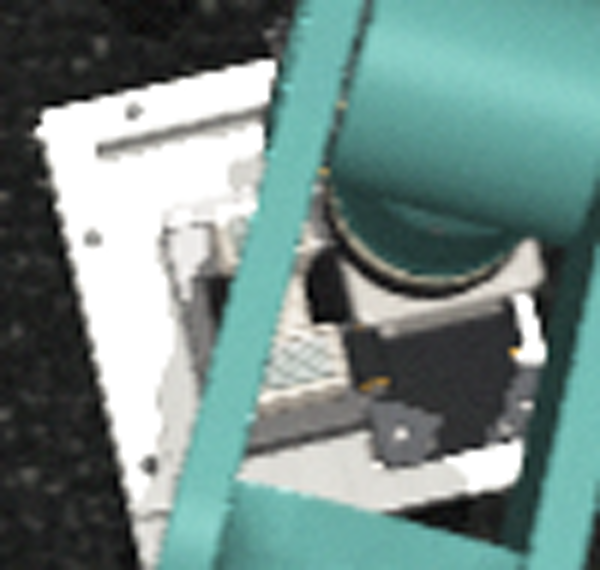

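Both fingers have the dock's right side and it is moving at about 4 N. I'll continue and watch the force.

Call:
move_arm(
  targets=[
    [[4,0,2],[0,0,0],0.28],
    [[8,0,2],[0,0,0],0.28],
    [[12,0,2],[0,0,0],0.28],
    [[15,0,2],[0,0,0],0.28],
    [[17,0,2],[0,0,0],0.28],
    [[17,0,2],[0,0,0],0.28],
  ],
)

```text
time: 4.75
tool_pos: [0.6184, -0.1027, 0.035]
ee_rot: [3.139, 0.003, 1.787]
wrist_force: [1.1, -5.0, 4.2]
width: 0.0603
```

Call:
move_arm(
  targets=[
    [[1,0,0],[0,0,0],0.28],
    [[2,0,0],[0,0,0],0.28],
    [[2,0,0],[0,0,0],0.28],
  ],
)

```text
time: 5.12
tool_pos: [0.618, -0.101, 0.035]
ee_rot: [3.139, 0.003, 1.787]
wrist_force: [1.2, -5.0, 4.1]
width: 0.0602
```

```bash
python3 -c "
from h import *
where()"
```

```text
t 5.125 stage xy [-88.3 -86.6] z 35.0 yaw-TH deg 89.92 F stage [ 0.1 -5.2] 4.1 w 60.2
```

Call:
move_arm(
  targets=[
    [[1,0,0],[0,0,0],0.28],
    [[2,0,0],[0,0,0],0.28],
    [[2,0,0],[0,0,0],0.28],
  ],
)

```text
time: 5.5
tool_pos: [0.6176, -0.0991, 0.035]
ee_rot: [3.139, 0.003, 1.787]
wrist_force: [0.9, -5.6, 4.4]
width: 0.0598
```

Call:
move_arm(
  targets=[
    [[1,0,0],[0,0,0],0.28],
    [[2,0,0],[0,0,0],0.28],
    [[2,0,0],[0,0,0],0.28],
  ],
)

```text
time: 5.88
tool_pos: [0.6177, -0.0989, 0.0351]
ee_rot: [3.138, 0.007, 1.788]
wrist_force: [2.1, -8.5, 2.4]
width: 0.06
```

Call:
move_arm(
  targets=[
    [[1,0,0],[0,0,0],0.28],
    [[2,0,0],[0,0,0],0.28],
    [[3,0,0],[0,0,0],0.28],
    [[3,0,0],[0,0,0],0.28],
  ],
)

```text
time: 6.38
tool_pos: [0.6178, -0.0987, 0.0352]
ee_rot: [3.137, 0.012, 1.788]
wrist_force: [4.4, -13.8, 1.0]
width: 0.0601
```

```bash
python3 -c "
from h import *
where()"
```

```text
t 6.375 stage xy [-88.  -84.3] z 35.2 yaw-TH deg 89.94 F stage [  1.4 -14.4] 1.0 w 60.1
```

Flush on the left fence: the TCP stopped at y_s = −84.3 mm and the force is rising. I'll back off, rise and go round to the near side.

Call:
move_arm(
  targets=[
    [[-15,0,0],[0,0,0],0.28],
    [[-30,0,0],[0,0,0],0.28],
    [[-30,0,-40],[0,0,0],0.0],
    [[-30,0,-80],[0,0,0],-0.15],
    [[-30,-10,-110],[0,0,9],-0.15],
    [[-25,-25,-110],[0,0,18],-0.15],
    [[-15,-40,-110],[0,0,27],-0.15],
    [[-5,-60,-110],[0,0,36],-0.15],
    [[5,-75,-110],[0,0,45],-0.15],
    [[15,-90,-110],[0,0,54],-0.15],
    [[25,-90,-110],[0,0,63],-0.15],
    [[35,-90,-110],[0,0,72],-0.15],
    [[41,-90,-110],[0,0,81],-0.15],
    [[41,-90,-110],[0,0,90],-0.15],
    [[41,-90,-110],[0,0,90],-0.15],
    [[41,-90,-110],[0,0,90],-0.15],
  ],
)

```text
time: 8.38
tool_pos: [0.5183, -0.0721, 0.1431]
ee_rot: [-3.141, 0.001, 0.219]
wrist_force: [-0.0, 0.5, 0.8]
width: 0.0403
```

```bash
python3 -c "
from h import *
go(-176,-38,35,0); crop('scene',265,155,145,130,4,'p2')"
```

```text
t 8.375 stage xy [-179.4  -36.7] z 143.1 yaw-TH deg 0.07 F stage [0.1 0.5] 0.8 w 40.3
  -> [ 0.5219 -0.0726  0.035 ] shift [  3.4   1.4 108.1] turn [-0.06  0.04  0.07]
```

View pics/p2.png

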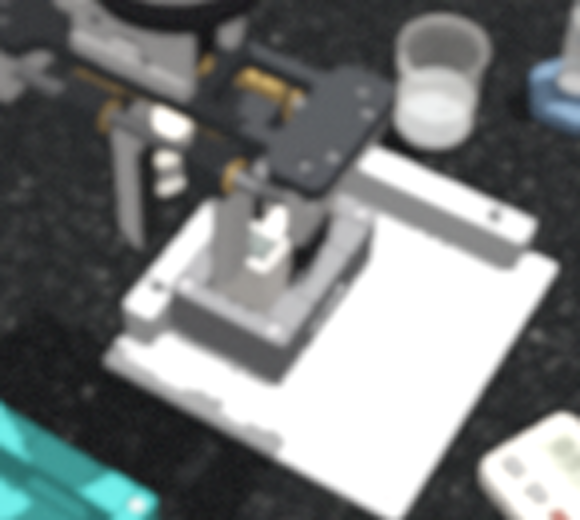

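The dock sits against the left fence, with its near face clear on the plate at crop (225,340). Next I'll go down behind it and push.

Call:
move_arm(
  targets=[
    [[0,0,45],[0,0,0],-0.15],
    [[0,0,85],[0,0,0],-0.15],
    [[0,0,107],[0,0,0],-0.15],
    [[0,0,107],[0,0,0],-0.15],
    [[6,0,107],[0,0,0],-0.15],
    [[12,0,107],[0,0,0],-0.15],
    [[18,0,107],[0,0,0],-0.15],
    [[24,0,107],[0,0,0],-0.15],
    [[30,0,107],[0,0,0],-0.15],
    [[36,0,107],[0,0,0],-0.15],
    [[40,0,107],[0,0,0],-0.15],
    [[40,0,107],[0,0,0],-0.15],
  ],
)

```text
time: 9.93
tool_pos: [0.5563, -0.064, 0.0367]
ee_rot: [-3.142, 0.004, 0.217]
wrist_force: [-4.4, 0.2, 3.7]
width: 0.0402
```

```bash
python3 -c "
from h import *
where()"
```

```text
t 9.925 stage xy [-140.6  -37.1] z 36.7 yaw-TH deg -0.04 F stage [-4.2  1.2] 3.7 w 40.2
```

Call:
move_arm(
  targets=[
    [[4,0,0],[0,0,0],-0.15],
    [[8,0,0],[0,0,0],-0.15],
    [[12,0,0],[0,0,0],-0.15],
    [[16,0,0],[0,0,0],-0.15],
    [[19,0,0],[0,0,0],-0.15],
    [[21,0,0],[0,0,0],-0.15],
    [[21,0,0],[0,0,0],-0.15],
  ],
)

```text
time: 10.8
tool_pos: [0.5765, -0.0595, 0.0367]
ee_rot: [-3.142, 0.004, 0.217]
wrist_force: [-6.4, -0.8, 4.2]
width: 0.0401
```

Call:
move_arm(
  targets=[
    [[1,0,0],[0,0,0],-0.15],
    [[2,0,0],[0,0,0],-0.15],
    [[2,0,0],[0,0,0],-0.15],
  ],
)

```text
time: 11.18
tool_pos: [0.5768, -0.0594, 0.0367]
ee_rot: [-3.141, 0.008, 0.217]
wrist_force: [-9.4, -2.2, 6.5]
width: 0.0402
```

Call:
move_arm(
  targets=[
    [[1,0,0],[0,0,0],-0.15],
    [[2,0,0],[0,0,0],-0.15],
    [[2,0,0],[0,0,0],-0.15],
  ],
)

```text
time: 11.55
tool_pos: [0.5768, -0.0595, 0.0367]
ee_rot: [-3.141, 0.013, 0.217]
wrist_force: [-14.4, -2.3, 10.4]
width: 0.0397
```

```bash
python3 -c "
from h import *
where()"
```

```text
t 11.55 stage xy [-119.5  -37.1] z 36.7 yaw-TH deg -0.06 F stage [-14.5   0.9] 10.4 w 39.7
```

Call:
move_arm(
  targets=[
    [[2,0,0],[0,0,0],-0.15],
    [[4,0,0],[0,0,0],-0.15],
    [[4,0,0],[0,0,0],-0.15],
  ],
)

```text
time: 11.92
tool_pos: [0.5769, -0.0594, 0.0367]
ee_rot: [-3.141, 0.022, 0.217]
wrist_force: [-24.2, -4.3, 15.6]
width: 0.0403
```

Call:
move_arm(
  targets=[
    [[-15,0,0],[0,0,0],-0.15],
    [[-30,0,0],[0,0,0],-0.15],
    [[-30,0,-40],[0,0,0],-0.15],
    [[-40,10,-80],[0,0,0],0.0],
    [[-40,40,-115],[0,0,-9],0.28],
    [[-30,80,-115],[0,0,-18],0.28],
    [[-10,110,-115],[0,0,-27],0.28],
    [[10,120,-115],[0,0,-36],0.28],
    [[30,120,-115],[0,0,-45],0.28],
    [[40,120,-115],[0,0,-54],0.28],
    [[50,120,-115],[0,0,-63],0.28],
    [[55,120,-115],[0,0,-72],0.28],
    [[55,120,-115],[0,0,-81],0.28],
    [[55,120,-115],[0,0,-90],0.28],
    [[55,120,-115],[0,0,-90],0.28],
  ],
)

```text
time: 13.8
tool_pos: [0.6654, -0.1626, 0.1512]
ee_rot: [3.141, -0.0, 1.786]
wrist_force: [0.5, 0.0, 1.0]
width: 0.06
```

```bash
python3 -c "
from h import *
go(-56,-110,37,90); crop('scene',265,155,145,130,4,'p3')"
```

```text
t 13.8 stage xy [ -55.3 -156.9] z 151.2 yaw-TH deg 89.85 F stage [ 0.5 -0.1] 1.0 w 60.0
  -> [ 0.6546 -0.1169  0.037 ] shift [ 46.9  -0.8 114.2] turn [ 0.02 -0.01 -0.15]
```

View pics/p3.png

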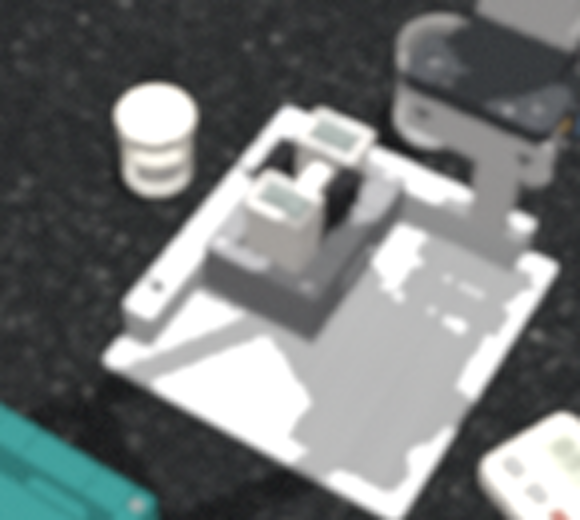

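It looks flush on both fences: no gap at the left fence, crop (210,240), or the far fence, crop (395,185). I'll re-seat it against the left fence, which also checks the stop position.

Call:
move_arm(
  targets=[
    [[20,-3,0],[0,0,0],0.28],
    [[40,-3,0],[0,0,0],0.28],
    [[40,-3,45],[0,0,0],0.28],
    [[40,-3,90],[0,0,0],0.28],
    [[40,-3,113],[0,0,0],0.28],
    [[40,-3,113],[0,0,0],0.28],
    [[50,-3,113],[0,0,0],0.28],
    [[60,-3,113],[0,0,0],0.28],
    [[66,-3,113],[0,0,0],0.28],
    [[70,-3,113],[0,0,0],0.28],
    [[72,-3,113],[0,0,0],0.28],
    [[72,-3,113],[0,0,0],0.28],
  ],
)

```text
time: 15.35
tool_pos: [0.647, -0.093, 0.0385]
ee_rot: [3.142, 0.0, 1.788]
wrist_force: [-0.3, -0.1, 0.5]
width: 0.06
```

Call:
move_arm(
  targets=[
    [[1,0,0],[0,0,0],0.28],
    [[2,0,0],[0,0,0],0.28],
    [[3,0,0],[0,0,0],0.28],
    [[3,0,0],[0,0,0],0.28],
  ],
)

```text
time: 15.85
tool_pos: [0.6468, -0.0923, 0.0386]
ee_rot: [3.141, 0.004, 1.787]
wrist_force: [1.5, -6.2, -2.8]
width: 0.0603
```

```bash
python3 -c "
from h import *
where()"
```

```text
t 15.85 stage xy [-58.3 -84.3] z 38.6 yaw-TH deg 89.92 F stage [ 0.1 -6.3] -2.8 w 60.3
```

Same stop (−84.3 mm), so it is square and flush. From the contact stops the dock centre is at about (−57.2, −38) in my stage frame. Next I'll move above it for the pinch.

Call:
move_arm(
  targets=[
    [[2,0,0],[0,0,0],0.28],
    [[3,0,0],[0,0,0],0.28],
    [[-10,0,0],[0,0,0],0.28],
    [[-30,0,0],[0,0,0],0.28],
    [[-30,0,-45],[0,0,0],0.28],
    [[-30,0,-90],[0,0,9],0.5],
    [[-20,0,-120],[0,0,18],1],
    [[0,0,-120],[0,0,27],1],
    [[20,0,-120],[0,0,36],1],
    [[35,0,-120],[0,0,45],1],
    [[43,0,-120],[0,0,54],1],
    [[43,0,-120],[0,0,63],1],
    [[43,0,-120],[0,0,72],1],
    [[43,0,-120],[0,0,81],1],
    [[43,0,-120],[0,0,90],1],
    [[43,0,-120],[0,0,90],1],
    [[43,0,-120],[0,0,90],1],
  ],
)

```text
time: 17.98
tool_pos: [0.6371, -0.0484, 0.1583]
ee_rot: [-3.141, 0.0, 0.219]
wrist_force: [0.2, -0.2, 1.4]
width: 0.0942
```

```bash
python3 -c "
from h import *
go(-57.2,-38,56,0)"
```

```text
t 17.975 stage xy [-58.3 -39.3] z 158.3 yaw-TH deg 0.06 F stage [ 0.1 -0.3] 1.4 w 94.2
  -> [ 0.6379 -0.0469  0.056 ] shift [  1.1  -1.2 102.3] turn [-0.03  0.01  0.06]
```

Call:
move_arm(
  targets=[
    [[1,-1.4,40],[0,0,0],1],
    [[1,-1.4,75],[0,0,0],1],
    [[1,-1.4,95],[0,0,0],1],
    [[1,-1.4,102],[0,0,0],1],
    [[1,-1.4,102],[0,0,0],1],
    [[1,-1.4,102],[0,0,0],0.6],
  ],
)

```text
time: 18.73
tool_pos: [0.639, -0.0467, 0.0584]
ee_rot: [3.14, -0.003, 0.217]
wrist_force: [-0.3, -0.8, -0.0]
width: 0.0873
```

```bash
python3 -c "
from h import *
go(-57.2,-37.8,56,0); crop('scene',265,155,145,130,4,'p4')"
```

```text
t 18.725 stage xy [-56.1 -38.1] z 58.4 yaw-TH deg -0.04 F stage [-0.4 -0.7] -0.0 w 87.3
  -> [ 0.6378 -0.0467  0.056 ] shift [-1.1 -0.3  2.4] turn [ 0.06 -0.18 -0.04]
```

View pics/p4.png

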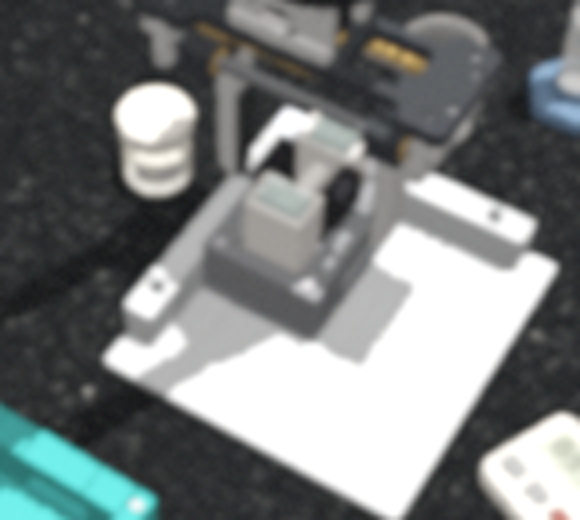

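The fingers straddle the two black pads, crop (285,155) and (345,185), and the dock is flush in the corner. Now I'll close.

Call:
move_arm(
  targets=[
    [[-1,-0.3,2],[0,0,0],0.5],
    [[-1,-0.3,2],[0,0,0],0.3],
    [[-1,-0.3,2],[0,0,0],0.2],
    [[-1,-0.3,2],[0,0,0],0.1],
    [[-1,-0.3,2],[0,0,0],0.0],
    [[-1,-0.3,2],[0,0,0],-0.1],
    [[-1,-0.3,2],[0,0,0],-0.2],
    [[-1,-0.3,2],[0,0,0],-0.5],
    [[-1,-0.3,2],[0,0,0],-1],
    [[-1,-0.3,2],[0,0,0],-1],
    [[-1,-0.3,2],[0,0,0],-1],
    [[-1,-0.3,2],[0,0,0],-1],
  ],
)

```text
time: 20.27
tool_pos: [0.6368, -0.0463, 0.0551]
ee_rot: [-3.141, -0.001, 0.217]
wrist_force: [-1.3, 1.5, 6.0]
width: 0.0368
```

```bash
python3 -c "
from h import *
where()"
```

```text
t 20.275 stage xy [-58.1 -37.2] z 55.1 yaw-TH deg -0.05 F stage [-0.9  1.8] 6.0 w 36.8
```

The width is 36.8 mm where 40 was expected. That may be finger-pad give, so I'll lift slightly and check the force and a picture.

Call:
move_arm(
  targets=[
    [[0,0,-2],[0,0,0],-1],
    [[0,0,-4],[0,0,0],-1],
    [[0,0,-6],[0,0,0],-1],
    [[0,0,-8],[0,0,0],-1],
    [[0,0,-8],[0,0,0],-1],
  ],
)

```text
time: 20.9
tool_pos: [0.6369, -0.0465, 0.0626]
ee_rot: [3.141, -0.0, 0.217]
wrist_force: [0.1, 0.3, -1.6]
width: 0.0361
```

```bash
python3 -c "
from h import *
where(); crop('scene',265,155,145,130,4,'p5')"
```

```text
t 20.9 stage xy [-58.1 -37.4] z 62.6 yaw-TH deg -0.05 F stage [0.2 0.2] -1.6 w 36.1
```

View pics/p5.png

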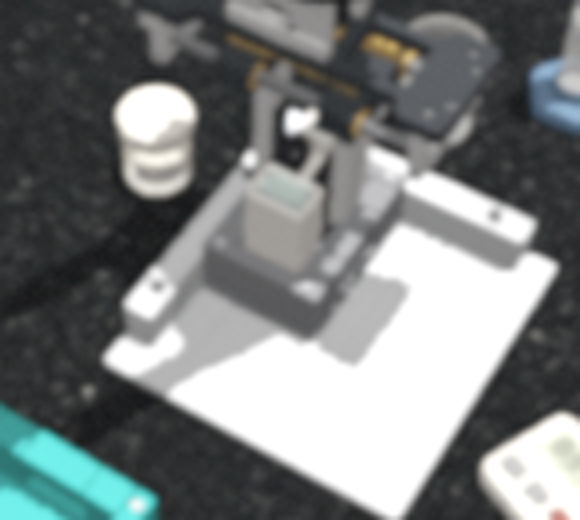

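The wrist carries −1.6 N, the cassette's weight alone. The cassette top rose (near end now at crop (282,185)) and the dock stayed. Now lifting to about 138 mm total.

Call:
move_arm(
  targets=[
    [[0,0,-4],[0,0,0],-1],
    [[0,0,-8],[0,0,0],-1],
    [[0,0,-12],[0,0,0],-1],
    [[0,0,-17],[0,0,0],-1],
    [[0,0,-22],[0,0,0],-1],
    [[0,0,-28],[0,0,0],-1],
    [[0,0,-35],[0,0,0],-1],
    [[0,0,-44],[0,0,0],-1],
    [[0,0,-55],[0,0,0],-1],
    [[0,0,-67],[0,0,0],-1],
    [[0,0,-79],[0,0,0],-1],
    [[0,0,-91],[0,0,0],-1],
    [[0,0,-103],[0,0,0],-1],
    [[0,0,-114],[0,0,0],-1],
    [[0,0,-123],[0,0,0],-1],
    [[0,0,-129],[0,0,0],-1],
    [[0,0,-131],[0,0,0],-1],
    [[0,0,-131],[0,0,0],-1],
    [[0,0,-131],[0,0,0],-1],
  ],
)

```text
time: 23.32
tool_pos: [0.6365, -0.0464, 0.1929]
ee_rot: [-3.141, 0.001, 0.217]
wrist_force: [-0.2, 1.0, -0.6]
width: 0.0364
```

```bash
python3 -c "
from h import *
where(); crop('scene',265,125,145,150,4,'p6'); crop('top',300,150,100,95,6,'p6t')
import cv2
a=cv2.imread('pics/p6.png')[:570];b=cv2.imread('pics/p6t.png')[:,:]
b=cv2.resize(b,(220,209)); a[-1:]=0
c=np.zeros((570,800,3),np.uint8);c[:,:580]=a;c[:209,580:]=b;cv2.imwrite('pics/p6c.png',c)"
```

```text
t 23.325 stage xy [-58.5 -37.2] z 192.9 yaw-TH deg -0.05 F stage [0. 1.] -0.6 w 36.4
```

View pics/p6c.png

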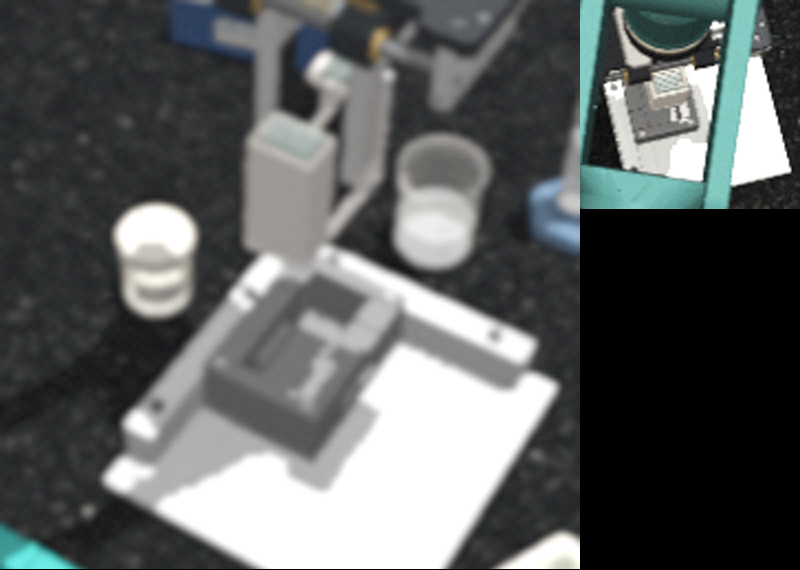

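The cassette is out and hanging upright, with its lower edge near crop (290,255). The dock is in the corner with an empty well, and the beaker, jar and timer have not moved. One numeric check of the dock before I hand in.

```bash
python3 -c "
from h import *
np.set_printoptions(precision=4,suppress=True)
L,W=pts('scene',4,265,125,[((207,367),(-.054,.038),.05),((313,425),(-.054,-.038),.05),((403,297),(.054,-.038),.05)])
t,th,r=fit(L,W);print(Qs.T@(t-C)*1000,th-TH,r.round(1).tolist())
pb=ray('scene',[((290+.5)/4-.5+265,(258+.5)/4-.5+125)],.15);print('cassette near bottom corner if z=.15',Qs.T@(pb[0,:2]-C)*1000)
where()"
```

```text
[-55.4329 -37.8316] 0.019649052613361667 [[2.9, -2.4], [-1.8, 1.0], [-1.1, 1.4]]
cassette near bottom corner if z=.15 [-88.7355 -43.889 ]
t 23.425 stage xy [-58.4 -37.3] z 193.0 yaw-TH deg -0.05 F stage [0.3 0.4] -2.5 w 36.9
```

```bash
python3 -c "
from bench import order
print(order.close_job())"
```

```text
the job is handed in; nothing more can be done
None
```

I pushed the dock flush into the corner, pinched both catches and lifted the cassette straight up by about 138 mm. It is about 10 cm clear of the dock and still gripped by the catches. The job was handed in at 23.4 s.

**Dock flush:**
- The stop against the left fence came out at −84.3 mm both times, before and after the push onto the far fence.
- The far fence stopped the push 3 mm earlier than my image estimate. I put that down to error in the stage's x position, because the force rose to about 25 N with no further movement.
- The last picture put the dock at (−55.4, −37.8) mm against home (−54, −38). It showed 0.02 rad of yaw, which is within the 2–3 mm corner-picking error.

**Cassette held:**
- The wrist load during the lift stayed at a few newtons (0.6 to 2.5 N read), around the cassette's 1.8 N, so the dock did not come up with it.
- The last picture shows the dock on the plate with an empty well and the cassette upright.
- The grip width read 36–37 mm, not the stated 40 mm for fully pinched catches. I took this as give in the finger pads and did not confirm it.

**Bystanders:** the beaker and jar had not visibly moved in the last picture. Only the timer's edge showed there, so I did not check its position fully. The highest wrist force seen was about 29 N.

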